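# Finish and close a food parcel tub at the pantry

### The arm

A 6-joint arm with a two-finger parallel gripper is mounted at the origin on the work surface. World frame = base frame: x ahead of the robot, y to its left, z up, the work surface at z = 0. Lengths are in m, angles in rad, forces in N, time in s.
With the tool pointing down it reaches from about 0.35 to 0.875 m from the base axis. Payload 4.2 kg.
Tool frame: the origin (TCP) lies between the finger pads; the fingertips stand 17 mm ahead of it and the grasp point (between the pads) lies 2 mm behind it; z points along the fingers, y is the line along which they close (so a half turn about z gives the same grasp; the last joint's range is limited). The gripper opens to 87 mm and grips with 3 to 60 N. Pads are 19 mm wide; open, the fingers measure 117 mm over their backs; the gripper's body (75 mm by 190 mm) begins 51 mm behind the grasp point.
Start: joints at [1.542, 0.385, 0.008, 0, -1.194, -0.259], TCP at [0.177, 0.599, 0.24] pointing down, gripper open.
Joint ranges: [-3.14, 3.14], [-1.21, 2.06], [-1.07, 1.41], [-3.16, 2.05], [-2.99, -0.16], [-3.1, 3.1]. Speed limits (rad/s): [2.79, 2.79, 3.14, 3.14, 3.14, 3.14].

### API

Orientations are given as a rotation vector (axis times angle).
In Python, from cell import manip gives the robot as it stands.
- The arm moves only by the tool move_arm, never from a script. Its argument "steps" is one flat list of numbers, 5 for each row, row after row: the shift along the tool's x, y, z in units of 30 mm (1.0 is 30 mm), then the turn about the tool's z in units of 6 degrees (1.0 is 6 degrees), then the finger opening in mm, from 0 to 87. In form: [tx, ty, tz, yaw, hand, tx, ty, tz, yaw, hand, ...]. A call has exactly 8 rows; each row shifts and turns the commanded pose from where the row before left it, along the tool's axes as they then stand; what a row does not reach is not made up. A row lasts 1/12 s, in which the tool goes at most 41.7 mm and 7.16 degrees, less where a joint would pass 70% of its speed; a pose out of reach is approached as far as the arm can. A call is refused whole if a number of a shift passes 1 or a number of a turn 1, either way. A call with a gripper value outside its range is refused whole. The fingers move at their own pace and stop on an object; "newtons" is the grip in N (left out, the last holds). Time passes only in rows, so rows that do not move let the fingers close, or fill a call up. It gives the time, the measured TCP pose, the force and the opening at its end, in the units of the state.
- manip.read_state(): the state, without advancing time (a new reading comes with each control period).
- manip.grab_frame(name): name is "side" or "top" or "wrist"; returns a dict with "frame" (384x512x3 uint8, red, green, blue), "range_z" (384x512 float32, m along the optical axis (not along the pixel's ray), 0 where there is no reading), "K" (3x3 intrinsics, pixels), "dist" ([k1, k2, p1, p2, k3] as OpenCV has them; the pictures are not rectified), "xyz" and "rotation" of the camera in the world. Camera axes: x right, y up, looking along -z (the intrinsics and any distortion apply to the point x, -y, -z); pixel columns grow to the right and rows downward; lengths in m; the calibration is good to about 2 mm. A picture is of the moment at which its call begins.
- manip.sign_off(): hands the job in, once; it reports no verdict.
The state is a dict: "t": time; "qpos": joint angles; "joint_velocities": joint speeds; "effort": joint torques, N m; "position": TCP position; "orientation": TCP orientation; "wrist_force": force on the tool from outside, world axes, zero at the start; "torque": the same for the moment, N m; "gripper_width": opening from 0.0 (shut) to 1.0 (fully open).
Only numpy, scipy, OpenCV 4.12 (cv2) and the standard library are available. Lean on these libraries where they do the work, as an engineer would, in place of code of your own. Each camera call takes 0.05 s, during which the arm holds its last target. There are 200 camera calls.

### The job

One small food can was left out on the packing table. Set it down gently, standing upright, in the free end of the white tub beside the two cans already packed there, then put the tub's own lid (the larger of the two lids lying on the table) on the tub, handle up and fully seated.

Things in the scene. Friction and masses are not known exactly. Their poses are not given: they have to be found in the camera images.
- small_can: the small food can: narrowest can on the table, steel with red and white label, 54 mm wide, 80 mm tall, about 0.17 kg, standing on the table. Origin: centre of its underside, z up along its axis. (Other cans on the table are 74 mm wide and 110 mm tall, or flat: 84 mm wide, 36 mm tall.)
- tub: open white plastic tub, fixed; outside 160 mm (its x) by 240 mm (its y), 105 mm tall, walls and floor 5 mm. Origin: centre of its underside, at table height, z up. Two loose cans (66 mm wide, 82 mm tall) stand in its +y end. The -y end is free: about 150 by 140 mm, its middle 45 mm from the tub's centre towards -y.
- tub_lid: larger of two white lids, loose, about 0.25 kg, lying handle up. Plate 184 (its x) by 264 mm (its y), 10 to 16 mm above the origin; under it a 10 mm deep plug, corners cut away, that enters the tub's mouth with 12 mm play each side. Origin: centre of the plug's underside, z up. Seated, long side along the tub's, either way round, the plate rests on the rim: lid origin 95 mm above the tub's.
- lid_handle (a point): centre of the bar of the lid's bridge handle, 53 mm above the lid's origin; axes as the lid's. The bar runs along the lid's y, 110 mm long, 18 mm wide (along x), 14 mm high, with 30 mm of open space between it and the plate.
There are look-alikes about, which are no part of the job. Leave any black or pink look-alike of the small_can alone.

How it is judged:
On the way:
1. the small can stands upright on the tub's floor, let go, while the lid is not yet on the tub (x of small_can in the frame of tub between -0.075 and 0.075 m and y of small_can in the frame of tub between -0.115 and 0.115 m and z of small_can in the frame of tub below 0.015 m and angle between small_can's own z axis and vertical below 0.17 rad and contact force between the fingers and small_can below 0.2 N and linear speed of small_can below 0.05 m/s and horizontal distance between tub_lid and tub above 0.1 m), for 0.2 s.
At the end, for the whole second after the job is handed in: The small can stands on the tub's floor within 10 deg of upright; the tub's lid is seated on the rim, handle up: its origin 90-99 mm above the tub's, within 18 mm of centre along each tub axis, long side within 14 deg of the tub's, under 3 deg out of level; both at rest (x of small_can in the frame of tub between -0.075 and 0.075 m and y of small_can in the frame of tub between -0.115 and 0.115 m and z of small_can in the frame of tub below 0.015 m and angle between small_can's own z axis and vertical below 0.17 rad and x of tub_lid in the frame of tub between -0.018 and 0.018 m and y of tub_lid in the frame of tub between -0.018 and 0.018 m and z of tub_lid in the frame of tub between 0.09 and 0.099 m and angle between the y axis of tub_lid and the y axis of tub, either way round below 0.25 rad and angle between tub_lid's own z axis and vertical below 0.05 rad and linear speed of each of tub_lid, small_can below 0.02 m/s); the robot touches nothing.
It fails at once if the small can is dropped or thrown (falls free faster than 0.9 m/s, a drop of about 40 mm) (linear speed of small_can above 0.9 m/s and contact force between the fingers and small_can below 0.1 N).
It also fails if it takes over 64 s, if anything falls off the work surface, if the arm or the gripper's body presses on something with over 40 N, if the wrist force passes 120 N, or if a joint passes its speed limit or range.

## Working session

There is one attempt and no reset: what is moved stays moved. The work goes in short steps, Python scripts to look and compute and a tool call to move; the robot and the scene stay as the last step left them, time stands still between calls to the robot, and variables do not carry over. Pictures are saved under pics/ and viewed, on a budget of 10 in all, crops included, one or two more only if the job needs it, and the job is handed in when it is done.

Besides the shell and the picture viewer there is one more tool, called after ">>>" as a command line: name --argument value ..., lists and objects as JSON in quotes. move_arm: Moves the arm, as the interface text tells. Its arguments: {"type":"object","properties":{"steps":{"type":"array"},"newtons":{"type":"number"}},"required":["steps"]}

```bash
mkdir -p pics
cat > h.py <<'E'
from cell import manip
import numpy as np, cv2
from scipy.spatial.transform import Rotation as R
def grab(n):
    f=manip.grab_frame(n); np.savez(f'/tmp/{n}.npz',**f); return f
def load(n): return np.load(f'/tmp/{n}.npz')
def rot(f):
    r=np.array(f['rotation']); return r if r.shape==(3,3) else R.from_rotvec(r).as_matrix()
def cloud(f):
    K=np.array(f['K'],float);h,w=f['range_z'].shape
    u,v=np.meshgrid(np.arange(w),np.arange(h))
    p=cv2.undistortPoints(np.stack([u,v],-1).reshape(-1,1,2).astype(float),K,np.array(f['dist'],float)).reshape(h,w,2)
    z=f['range_z']; c=np.stack([p[...,0]*z,-p[...,1]*z,-z],-1)
    P=c@rot(f).T+np.array(f['xyz']); P[z==0]=np.nan; return P
E
python3 - <<'E'
from h import *
a=grab('top');b=grab('side')
for n,f in(('top',a),('side',b)):
    print(n,f['xyz'],np.array(f['rotation']).shape,f['K'][0][0])
    cv2.imwrite(f'pics/{n}1.png',cv2.resize(f['frame'][...,::-1],(768,576)))
s=manip.read_state();print(s)
E
```

```text
top [0.37476719 0.00841697 1.16539067] (3,) 470.1201489678983
side [ 0.17612913 -0.68296016  0.53728256] (3,) 354.64689688454985
{'t': 0.1, 'qpos': array([ 1.54157692e+00,  3.85466300e-01,  6.76780793e-03, -4.20679179e-04,
       -1.19401580e+00, -2.58562268e-01]), 'joint_velocities': array([ 2.34063978e-04, -1.07908452e-03,  2.86842664e-03,  2.88442516e-03,
       -2.92848378e-05,  4.45255816e-04]), 'effort': array([-6.56479619e-05, -3.91689026e+01,  1.87935823e+01,  4.23189908e+00,
        1.34850101e-02, -7.57673229e-05]), 'position': array([0.17725676, 0.59880848, 0.23858124]), 'orientation': array([ 3.10716115e+00, -4.50449521e-01, -2.65298250e-04]), 'wrist_force': array([ 0.12591344, -0.04760087, -0.18902146]), 'torque': array([-0.00212416,  0.05849574,  0.03200036]), 'gripper_width': 1.001855390698034}
```

View pics/top1.png

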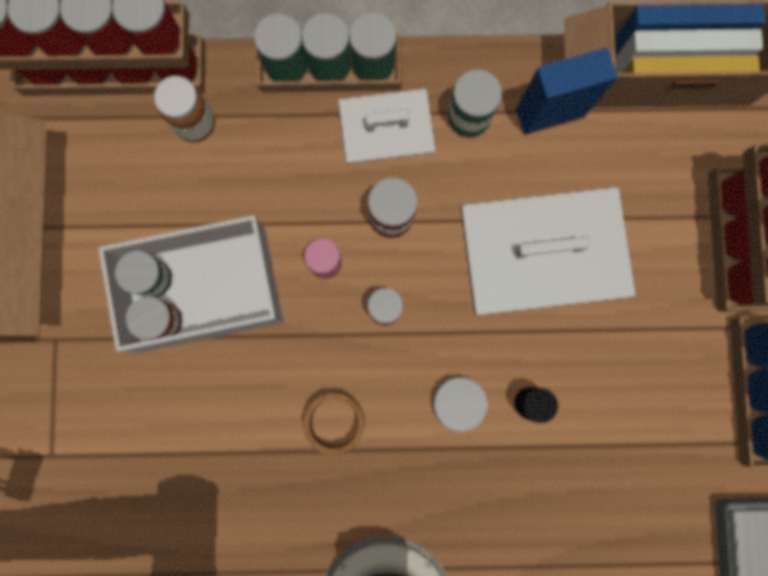

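View pics/side1.png

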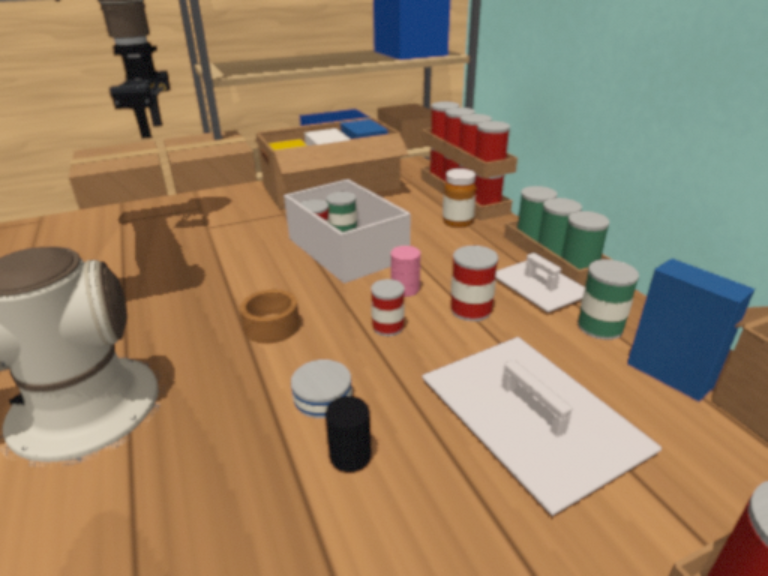

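The top picture (768 px scale) shows five things that could be taken for the small can:
- pink can at (322,257)
- black can at (537,404)
- big red can at (391,205)
- flat can at (460,403)
- narrow steel-topped can at (385,305), which shows a red and white label in the side view at (388,307)

I choose the last one. The larger lid is at (548,250) and the decoy lid at (387,125). The tub is at (190,283), with its packed cans at the left end.

Run:
```python
from h import *
f=load('top');P=cloud(f)
def box(u0,u1,v0,v1,z0,z1):
    Q=P[int(v0/1.5):int(v1/1.5),int(u0/1.5):int(u1/1.5)].reshape(-1,3)
    return Q[(Q[:,2]>z0)&(Q[:,2]<z1)]
def rect(Q):
    (c,s,a)=cv2.minAreaRect((Q[:,:2]*1000).astype(np.float32)); return np.round(c,1),np.round(s,1),round(a,1)
q=box(360,410,280,330,.07,.095); print('can top',len(q),np.median(q[:,2]),cv2.minEnclosingCircle((q[:,:2]*1000).astype(np.float32)),q.mean(0))
for n,b in(('lid',(450,645,180,325,.008,.03)),('handle',(500,600,225,265,.045,.08)),('tubrim',(90,290,205,360,.098,.112)),('tubcans',(90,290,205,360,.08,.095))):
    q=box(*b);print(n,len(q),np.median(q[:,2]),rect(q))
q=box(640-640+40,70,150,200,-.1,.1);print('table z',np.median(box(300,330,300,330,-.1,.1)[:,2]))
for n,b in (('pink',(300,345,235,280,.06,.12)),('big',(365,420,175,240,.09,.13)),('flat',(430,490,375,435,.02,.05))):
    q=box(*b);print(n,np.median(q[:,2]),rect(q))
a=cv2.resize(f['frame'][170:240,220:300,::-1],None,fx=5,fy=5,interpolation=3)
b=load('side')['frame'][150:250,220:320,::-1];b=cv2.resize(b,(350,350),interpolation=3)
cv2.imwrite('pics/crop.png',np.hstack([a,b]))
T=R.from_rotvec(manip.read_state()['orientation']).as_matrix();print(T.round(3))
```

```text
can top 430 0.08073399000188364 ((474.7590026855469, -6.9356842041015625), 27.276472091674805) [ 0.47404946 -0.00708759  0.08071596]
lid 7367 0.016859245208127982 (array([ 563.4, -282.7]), array([291.6, 218.5]), 88.7)
handle 371 0.060406828260485046 (array([ 566.8, -277.6]), array([ 18.7, 110.2]), 6.4)
tubrim 979 0.10523768830260694 (array([512.2, 294.3]), array([161.7, 241.4]), 11.0)
tubcans 1752 0.08764350470375237 (array([510.4, 291.7]), array([157.4, 237.6]), 11.2)
table z 0.0007302625975897925
pink 0.08054324432714066 (array([553.5,  90.6]), array([53.8, 52.8]), 89.1)
big 0.11056941203931214 (array([630.7, -20.3]), array([71.4, 73.8]), 89.6)
flat 0.036670886829758054 (array([ 319.7, -123.4]), array([83. , 82.6]), 89.5)
[[ 0.959 -0.284 -0.   ]
 [-0.284 -0.959 -0.002]
 [ 0.     0.002 -1.   ]]
```

View pics/crop.png

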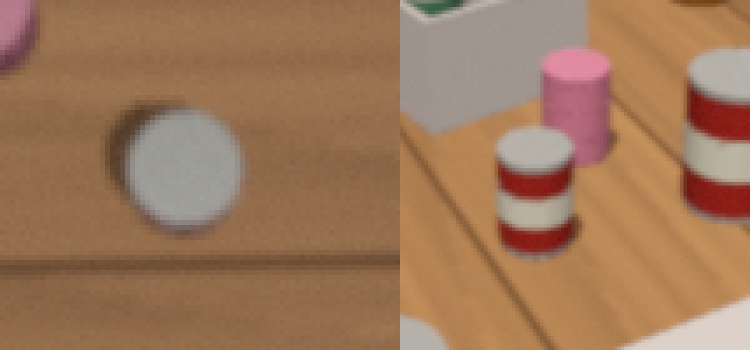

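The crop shows the chosen can is the red and white one: 54 mm wide, top at z 0.081, centre (0.474, -0.007). The tub is at (0.512, 0.294), turned 11°. The lid handle is at (0.567, -0.278), turned 6.4° and at z 0.060. All of these match the sizes given.

>>> move_arm --steps '[0.5,0.5,0,0,87,0.9,1.0,0,0,87,0.9,1.0,0,0,87,0.9,1.0,0,0,87,0.9,1.0,0,0,87,0.9,1.0,0,0,87,0.9,1.0,0,0,87,0.9,1.0,0,0,87]'

```text
t: 0.77
position: [0.3093, 0.3235, 0.2393]
orientation: [3.109, -0.449, -0.0]
wrist_force: [1.5, 0.9, 0.1]
gripper_width: 1.001
```

>>> move_arm --steps '[0.9,1.0,0,0,87,0.9,1.0,0,0,87,0.9,1.0,0,0,87,0.9,1.0,0,0,87,0.9,1.0,0,0,87,0.9,1.0,0,0,87,0.9,1.0,0,0,87,0.6,0.6,0,0,87]'

```text
t: 1.43
position: [0.4432, 0.0453, 0.2394]
orientation: [3.108, -0.454, -0.001]
wrist_force: [0.2, 0.6, 0.2]
gripper_width: 0.995
```

```bash
cat > d.py <<'E'
# usage: d.py x y z yawdeg(tool x heading): turn in units of 6deg, shift in units of 30mm in current and in final axes
import sys; from h import *
x,y,z,w=map(float,sys.argv[1:5]); s=manip.read_state()
T=R.from_rotvec(s['orientation']).as_matrix(); yaw=np.degrees(np.arctan2(T[1,0],T[0,0]))
d=np.array([x,y,z])-s['position']; N=R.from_euler('z',w,degrees=True).as_matrix()@np.diag([1,-1,-1])
print('t',s['t'],'pos',s['position'].round(4),'yaw',yaw.round(1),'tilt',T[2].round(3),'q',s['qpos'].round(2),'F',s['wrist_force'].round(1),'grip',round(s['gripper_width']*87,1))
print('turn',(-((w-yaw+180)%360-180)/6).round(2),'shift now-axes',(T.T@d/.03).round(2),'final-axes',(N.T@d/.03).round(2))
E
python3 d.py .474 -.007 .06 11
```

```text
t 1.4333 pos [0.4432 0.0453 0.2394] yaw -16.6 tilt [-0.  0. -1.] q [ 0.47  0.07 -0.41  0.   -1.09  0.81] F [0.2 0.6 0.2] grip 86.5
turn -4.6 shift now-axes [1.49 1.38 5.98] final-axes [0.68 1.91 5.98]
```

>>> move_arm --steps '[0,0,0.4,-0.92,87,0,0,0.4,-0.92,87,0,0,0.4,-0.92,87,0,0,0.4,-0.92,87,0,0,0.4,-0.92,87,0.23,0.64,0.2,0,87,0.23,0.64,0.2,0,87,0.22,0.63,0.0,0,87]'

```text
t: 2.1
position: [0.4732, -0.0047, 0.166]
orientation: [3.126, 0.305, -0.005]
wrist_force: [0.4, -0.0, -0.1]
gripper_width: 1.0
```

```bash
python3 - <<'E'
from h import *
f=grab('wrist');P=cloud(f)
m=(P[...,2]>.074)&(P[...,2]<.088)&(np.hypot(P[...,0]-.474,P[...,1]+.007)<.045)
q=P[m];print(len(q),cv2.minEnclosingCircle((q[:,:2]*1000).astype(np.float32)) if len(q) else 0, np.median(q[:,2]) if len(q) else 0)
cv2.imwrite('pics/w1.png',f['frame'][...,::-1])
E
python3 d.py .474 -.007 .06 11
```

```text
3304 ((473.3358459472656, -6.151276588439941), 27.14081382751465) 0.08022691498443657
t 2.15 pos [ 0.4751 -0.0064  0.1666] yaw 11.0 tilt [-0.002  0.001 -1.   ] q [ 0.33  0.2  -0.45  0.   -0.91  1.43] F [ 1.9 -1.6  1. ] grip 87.0
turn 0.01 shift now-axes [-0.03  0.01  3.55] final-axes [-0.04  0.01  3.55]
```

View pics/w1.png

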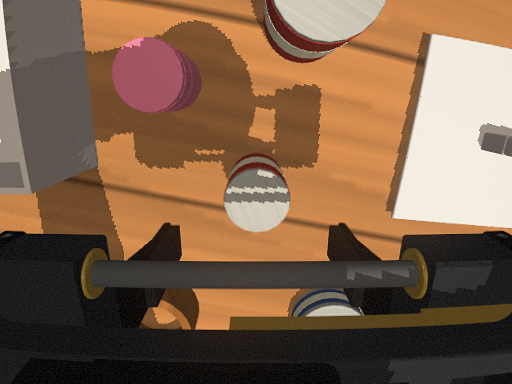

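The wrist view shows the red and white can at (257,195), centred between the fingers at about (165,250) and (345,250). Its position agrees to 1 mm, so I'll descend.

>>> move_arm --steps '[0,0,0.6,0,87,-0.03,0,0.6,0,87,0,0,0.6,0,87,0,0,0.6,0,87,0,0,0.6,0,87,0,0,0.4,0,87,0,0,0.15,0,87,0,0,0,0,87]'

```text
t: 2.82
position: [0.4722, -0.0044, 0.06]
orientation: [3.126, 0.304, -0.005]
wrist_force: [0.4, -1.1, -0.4]
gripper_width: 0.997
```

>>> move_arm --steps '[0,0,0,0,45,0,0,0,0,45,0,0,0,0,45,0,0,0,0,45,0,0,0,0,45,0,0,0,0,45,0,0,0,0,45,0,0,0,0,45]' --newtons 20

```text
t: 3.48
position: [0.4733, -0.0043, 0.0615]
orientation: [3.127, 0.304, 0.001]
wrist_force: [0.1, -2.0, 3.1]
gripper_width: 0.619
```

```bash
python3 d.py .5206 .250 .21 11
```

```text
t 3.4833 pos [ 0.4733 -0.0043  0.0615] yaw 11.1 tilt [ 0.001  0.    -1.   ] q [ 0.34  0.35 -0.58  0.   -0.63  1.43] F [ 0.1 -2.   3.1] grip 53.9
turn 0.02 shift now-axes [ 3.18 -8.01 -4.95] final-axes [ 3.16 -8.02 -4.95]
```

>>> move_arm --steps '[0,0,-0.3,0,45,0,0,-0.6,0,45,0,0,-0.8,0,45,0,0,-0.8,0,45,0,0,-0.8,0,45,0,0,-0.8,0,45,0,0,-0.6,0,45,0,0,-0.2,0,45]'

```text
t: 4.15
position: [0.4743, -0.0038, 0.2113]
orientation: [-3.126, -0.305, -0.009]
wrist_force: [-0.1, -0.4, -1.3]
gripper_width: 0.613
```

>>> move_arm --steps '[0.1,-0.3,0,0,45,0.2,-0.6,0,0,45,0.3,-0.8,0,0,45,0.35,-0.9,0,0,45,0.35,-0.9,0,0,45,0.35,-0.9,0,0,45,0.35,-0.9,0,0,45,0.35,-0.9,0,0,45]'

```text
t: 4.82
position: [0.5052, 0.1935, 0.2059]
orientation: [3.125, 0.304, -0.006]
wrist_force: [0.8, -0.2, -1.4]
gripper_width: 0.619
```

>>> move_arm --steps '[0.35,-0.7,0,0,45,0.3,-0.6,0,0,45,0.16,-0.4,0,0,45,0,-0.12,0,0,45,0,0,0,0,45,0,0,0,0,45,0,0,0,0,45,0,0,0,0,45]'

```text
t: 5.48
position: [0.5195, 0.2491, 0.2082]
orientation: [3.127, 0.302, -0.0]
wrist_force: [0.9, -0.4, -0.9]
gripper_width: 0.613
```

```bash
python3 d.py .5206 .250 .066 11
python3 - <<'E'
from h import *
f=grab('wrist'); g=grab('side')
cv2.imwrite('pics/w2.png',np.hstack([cv2.resize(f['frame'],(400,300)),cv2.resize(g['frame'][60:252,100:356],(400,300))])[...,::-1])
E
```

```text
t 5.4833 pos [0.5195 0.2491 0.2082] yaw 11.0 tilt [-0.  0. -1.] q [ 0.73  0.33 -0.16 -0.   -1.08  1.04] F [ 0.9 -0.4 -0.9] grip 53.4
turn 0.01 shift now-axes [ 0.04 -0.02  4.74] final-axes [ 0.04 -0.02  4.74]
```

View pics/w2.png

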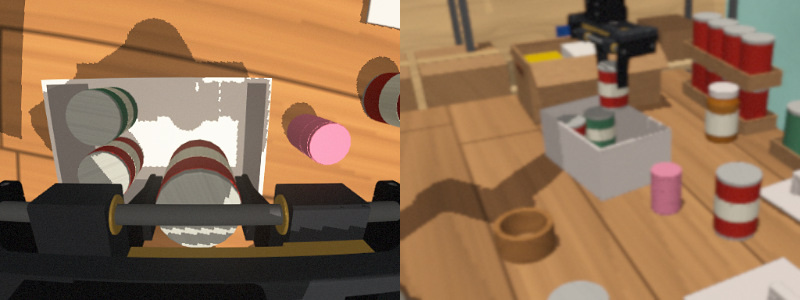

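>>> move_arm --steps '[0,0,0.3,0,45,0.04,0,0.7,0,45,0,0,0.8,0,45,0,0,0.8,0,45,0,0,0.8,0,45,0,0,0.6,0,45,0,0,0.3,0,45,0,0,0.1,0,45]'

```text
t: 6.25
position: [0.52, 0.2494, 0.0739]
orientation: [3.125, 0.303, -0.005]
wrist_force: [0.7, -0.7, -1.2]
gripper_width: 0.618
```

>>> move_arm --steps '[0,0,0.06,0,45,0,0,0.06,0,45,0,0,0.05,0,45,0,0,0.04,0,45,0,0,0.04,0,45,0,0,0,0,45,0,0,0,0,45,0,0,0,0,45]'

```text
t: 6.92
position: [0.521, 0.2504, 0.0688]
orientation: [-3.127, -0.304, -0.001]
wrist_force: [1.0, -0.3, -0.7]
gripper_width: 0.615
```

Still no contact, so I'll go a little lower.

>>> move_arm --steps '[0,0,0.04,0,45,0,0,0.03,0,45,0,0,0.03,0,45,0,0,0.02,0,45,0,0,0,0,45,0,0,0,0,45,0,0,0,0,45,0,0,0,0,45]'

```text
t: 7.58
position: [0.521, 0.2504, 0.0665]
orientation: [3.127, 0.305, 0.001]
wrist_force: [-2.9, -2.4, 7.5]
gripper_width: 0.615
```

Contact at 7.5 N, so I'll open.

>>> move_arm --steps '[0,0,0,0,58,0,0,0,0,62,0,0,0,0,66,0,0,0,0,70,0,0,0,0,70,0,0,0,0,70,0,0,0,0,70,0,0,0,0,70]'

```text
t: 8.25
position: [0.5209, 0.2504, 0.0649]
orientation: [3.127, 0.304, -0.0]
wrist_force: [0.7, 0.1, -0.1]
gripper_width: 0.801
```

>>> move_arm --steps '[0,0,-0.2,0,70,0,0,-0.5,0,70,0,0,-0.8,0,70,0,0,-1,0,70,0,0,-1,0,70,0,0,-1,0,70,0,0,-1,0,70,0,0,-0.5,0,70]'

```text
t: 8.92
position: [0.5222, 0.251, 0.2501]
orientation: [-3.124, -0.305, -0.011]
wrist_force: [0.8, 1.0, 0.1]
gripper_width: 0.799
```

```bash
python3 d.py .567 -.278 .24 -83.6
python3 - <<'E'
from h import *
f=grab('wrist'); P=cloud(f)
d=np.hypot(P[...,0]-.521,P[...,1]-.25)
q=P[(d<.04)&(P[...,2]>.07)&(P[...,2]<.095)]
print(len(q),np.median(q[:,2]),q[:,2].std(),cv2.minEnclosingCircle((q[:,:2]*1000).astype(np.float32)))
cv2.imwrite('pics/w3.png',f['frame'][...,::-1])
E
```

```text
t 8.9167 pos [0.5222 0.251  0.2501] yaw 11.1 tilt [ 0.007 -0.002 -1.   ] q [ 0.73  0.3  -0.1   0.   -1.17  1.04] F [0.8 1.  0.1] grip 69.5
turn 15.79 shift now-axes [-1.95 17.59  0.28] final-axes [17.69  0.48  0.34]
2008 0.08526335061123319 0.002054993746960782 ((520.4050903320312, 250.9959716796875), 26.906078338623047)
```

View pics/w3.png

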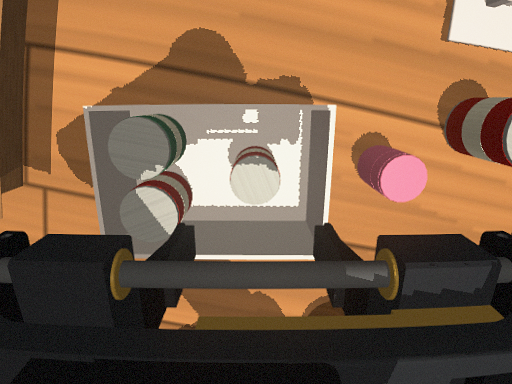

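The can stands upright and free in the tub at (0.520, 0.251), top z 0.085. In the picture it is at (255,175), clear of both packed cans. Next I go to the lid.

>>> move_arm --steps '[-0.1,0.5,0,0,87,-0.1,1,0,0,87,-0.1,1,0,0,87,-0.1,1,0,0,87,-0.1,1,0,0,87,-0.1,1,0,0,87,-0.1,1,0,0,87,-0.1,1,0,0,87]'

```text
t: 9.63
position: [0.5396, 0.0228, 0.2442]
orientation: [3.127, 0.304, -0.003]
wrist_force: [0.7, 0.3, 0.3]
gripper_width: 0.998
```

>>> move_arm --steps '[-0.15,1,0,0,87,-0.15,1,0,0,87,-0.15,1,0,0,87,-0.15,1,0,0,87,-0.15,1,0,0,87,-0.15,1,0,0,87,-0.15,1,0,0,87,0,0.5,0,0,87]'

```text
t: 10.3
position: [0.5515, -0.2051, 0.2439]
orientation: [-3.127, -0.299, 0.004]
wrist_force: [0.1, 0.3, 0.5]
gripper_width: 1.0
```

>>> move_arm --steps '[0,0,0,1,87,0,0,0,1,87,0,0,0,1,87,0,0,0,1,87,0,0,0,1,87,0,0,0,1,87,0,0,0,1,87,0,0,0,1,87]'

```text
t: 10.97
position: [0.5519, -0.2022, 0.2439]
orientation: [2.977, -1.002, -0.004]
wrist_force: [0.2, 0.1, -0.2]
gripper_width: 0.994
```

>>> move_arm --steps '[0,0,0,1,87,0,0,0,1,87,0,0,0,1,87,0,0,0,1,87,0,0,0,1,87,0,0,0,1,87,0,0,0,1,87,0,0,0,0.79,87]'

```text
t: 11.63
position: [0.5519, -0.2022, 0.2439]
orientation: [2.335, -2.1, -0.003]
wrist_force: [0.5, 0.0, -0.2]
gripper_width: 0.999
```

```bash
python3 d.py .567 -.278 .16 -83.6
```

```text
t 11.6333 pos [ 0.5519 -0.2022  0.2439] yaw -83.9 tilt [-0.001  0.002 -1.   ] q [-0.08  0.32 -0.08 -0.   -1.18  0.18] F [ 0.5  0.  -0.2] grip 86.9
turn -0.06 shift now-axes [ 2.57 -0.24  2.79] final-axes [ 2.57 -0.22  2.8 ]
```

>>> move_arm --steps '[0.5,-0.04,0.2,0,87,0.5,-0.04,0.4,0,87,0.5,-0.04,0.5,0,87,0.5,-0.04,0.5,0,87,0.4,-0.04,0.5,0,87,0.17,-0.02,0.5,0,87,0,0,0.2,0,87,0,0,0,0,87]'

```text
t: 12.3
position: [0.5662, -0.2781, 0.1576]
orientation: [2.338, -2.095, -0.009]
wrist_force: [-0.3, -0.1, -0.5]
gripper_width: 1.0
```

```bash
python3 - <<'E'
from h import *
f=grab('wrist'); P=cloud(f)
d=np.hypot(P[...,0]-.567,P[...,1]+.278)
q=P[(d<.09)&(P[...,2]>.045)&(P[...,2]<.075)]
print(len(q),np.median(q[:,2]),cv2.minAreaRect((q[:,:2]*1000).astype(np.float32)))
cv2.imwrite('pics/w4.png',f['frame'][...,::-1])
E
python3 d.py .567 -.278 .062 -83.6
```

```text
2526 0.060053772905011946 ((565.7052612304688, -278.2806396484375), (16.9552001953125, 108.83985137939453), 5.695377826690674)
t 12.35 pos [ 0.5672 -0.2781  0.1594] yaw -83.7 tilt [-0.001  0.003 -1.   ] q [-0.2   0.46 -0.08 -0.   -1.03  0.31] F [-0.4  0.  -0.8] grip 87.0
turn -0.01 shift now-axes [ 0.   -0.    3.25] final-axes [-0.    0.01  3.25]
```

View pics/w4.png

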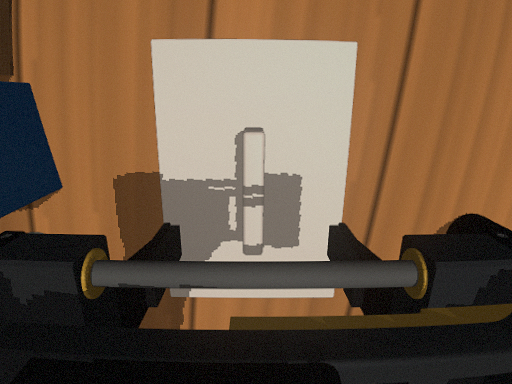

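The bar is at (0.566, -0.278), top z 0.060, turned 5.7–6.4°. In the picture it lies at (254,190), centred between the fingers. Descending to TCP z of about 0.051.

>>> move_arm --steps '[0,0,0.3,0,87,0,0,0.6,0,87,0,0,0.7,0,87,0,0,0.7,0,87,0,0,0.6,0,87,0,0,0.4,0,87,0,0,0.2,0,87,0,0,0.1,0,87]'

```text
t: 13.02
position: [0.5683, -0.2775, 0.0525]
orientation: [2.342, -2.094, -0.0]
wrist_force: [0.2, -0.2, 0.3]
gripper_width: 0.999
```

>>> move_arm --steps '[0,0,0,0,50,0,0,0,0,30,0,0,0,0,20,0,0,0,0,10,0,0,0,0,10,0,0,0,0,10,0,0,0,0,10,0,0,0,0,10]' --newtons 50

```text
t: 13.68
position: [0.5683, -0.2778, 0.0531]
orientation: [-2.341, 2.095, -0.0]
wrist_force: [0.3, -0.5, 0.5]
gripper_width: 0.476
```

>>> move_arm --steps '[0,0,0,0,10,0,0,0,0,10,0,0,0,0,10,0,0,0,0,10,0,0,-0.1,0,10,0,0,-0.2,0,10,0,0,-0.3,0,10,0,0,-0.4,0,10]'

```text
t: 14.35
position: [0.5677, -0.2775, 0.0829]
orientation: [2.341, -2.094, -0.003]
wrist_force: [0.3, -1.0, -3.4]
gripper_width: 0.199
```

```bash
python3 d.py .512 .294 .26 -79
```

```text
t 14.35 pos [ 0.5677 -0.2775  0.0829] yaw -83.6 tilt [-0.001  0.002 -1.   ] q [-0.2   0.54 -0.16 -0.   -0.87  0.31] F [ 0.3 -1.  -3.4] grip 17.3
turn -0.77 shift now-axes [-19.15  -0.25  -5.89] final-axes [-19.06  -1.81  -5.9 ]
```

>>> move_arm --steps '[0,0,-0.5,0,10,0,0,-0.7,0,10,0,0,-0.9,0,10,0,0,-1,0,10,0,0,-1,0,10,0,0,-0.9,0,10,0,0,-0.6,0,10,0,0,-0.3,0,10]'

```text
t: 15.02
position: [0.5693, -0.2782, 0.2651]
orientation: [-2.339, 2.092, -0.011]
wrist_force: [0.7, 0.2, -3.0]
gripper_width: 0.204
```

>>> move_arm --steps '[-0.2,0,0,0,10,-0.4,0,0,0,10,-0.6,0,0,0,10,-0.8,0,0,0,10,-0.9,0,0,0,10,-0.9,0,0,0,10,-0.9,0,0,0,10,-0.9,0,0,0,10]'

```text
t: 15.68
position: [0.5477, -0.1086, 0.2576]
orientation: [2.339, -2.093, -0.006]
wrist_force: [1.2, 0.6, -3.0]
gripper_width: 0.202
```

>>> move_arm --steps '[-0.9,0,0,0,10,-0.9,0,0,0,10,-0.9,0,0,0,10,-0.9,0,0,0,10,-0.9,0,0,0,10,-0.9,0,0,0,10,-0.9,0,0,0,10,-0.9,0,0,0,10]'

```text
t: 16.35
position: [0.5235, 0.1055, 0.2578]
orientation: [2.339, -2.091, -0.004]
wrist_force: [0.2, -0.3, -3.4]
gripper_width: 0.201
```

>>> move_arm --steps '[-0.9,0,0,-0.2,10,-0.9,0,0,-0.2,10,-0.9,0,0,-0.2,10,-0.8,0,0,-0.17,10,-0.6,0,0,0,10,-0.4,0,0,0,10,-0.2,0,0,0,10,0,0,0,0,10]'

```text
t: 17.02
position: [0.503, 0.2439, 0.2588]
orientation: [2.424, -1.995, -0.001]
wrist_force: [-0.3, 0.4, -2.8]
gripper_width: 0.201
```

```bash
python3 d.py .512 .294 .26 -79
```

```text
t 17.0167 pos [0.503  0.2439 0.2588] yaw -78.9 tilt [ 0.001  0.002 -1.   ] q [ 0.74  0.26 -0.12 -0.   -1.19 -0.55] F [-0.3  0.4 -2.8] grip 17.4
turn 0.01 shift now-axes [-1.58 -0.62 -0.04] final-axes [-1.58 -0.61 -0.04]
```

>>> move_arm --steps '[-0.2,-0.1,0,0,10,-0.4,-0.15,0.2,0,10,-0.4,-0.15,0.4,0,10,-0.3,-0.11,0.5,0,10,-0.2,-0.1,0.5,0,10,-0.08,0,0.4,0,10,0,0,0.2,0,10,0,0,0,0,10]'

```text
t: 17.68
position: [0.5121, 0.2927, 0.191]
orientation: [2.419, -1.996, -0.002]
wrist_force: [-0.3, -0.7, -2.8]
gripper_width: 0.204
```

```bash
python3 d.py .512 .294 .146 -79
python3 - <<'E'
from h import *
f=grab('top'); P=cloud(f)
d=np.hypot(P[...,0]-.512,P[...,1]-.294)
q=P[(d<.2)&(P[...,2]>.155)&(P[...,2]<.185)]
print(len(q),np.median(q[:,2]))
# plane fit for level, and rectangle
A=np.c_[q[:,:2],np.ones(len(q))];print(np.linalg.lstsq(A,q[:,2],rcond=None)[0])
print(cv2.minAreaRect((q[:,:2]*1000).astype(np.float32)))
g=grab('wrist')
cv2.imwrite('pics/w5.png',np.hstack([cv2.resize(g['frame'],(400,300)),cv2.resize(f['frame'][96:288,0:256],(400,300))])[...,::-1])
E
```

```text
t 17.6833 pos [0.5121 0.2927 0.191 ] yaw -79.0 tilt [ 0.002  0.005 -1.   ] q [ 0.79  0.37 -0.15 -0.   -1.06 -0.6 ] F [-0.3 -0.7 -2.8] grip 17.7
turn -0.01 shift now-axes [-0.05 -0.01  1.5 ] final-axes [-0.04 -0.01  1.5 ]
3095 0.1562262433388717
[-0.0003145  -0.00176707  0.15722903]
((512.3829345703125, 291.3094482421875), (183.29556274414062, 263.0781555175781), 10.576067924499512)
```

View pics/w5.png

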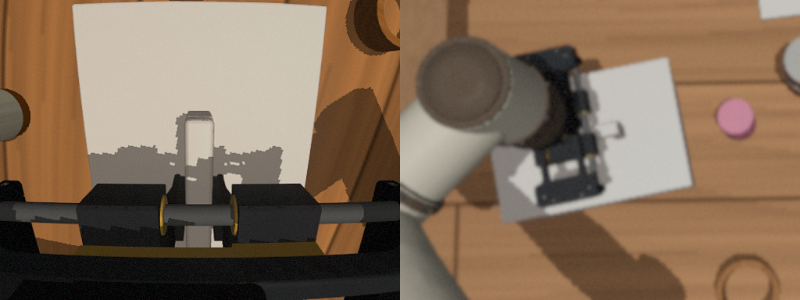

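The held lid is level. Its centre is (0.512, 0.291) at 10.6°, against the tub's (0.512, 0.294) at 11°. That is inside the play, so I'll lower it 45 mm with a 2 mm correction.

>>> move_arm --steps '[-0.07,0,0.2,0,10,0,0,0.3,0,10,0,0,0.3,0,10,0,0,0.2,0,10,0,0,0.15,0,10,0,0,0.1,0,10,0,0,0.07,0,10,0,0,0,0,10]'

```text
t: 18.45
position: [0.5124, 0.2951, 0.1539]
orientation: [2.423, -1.998, -0.0]
wrist_force: [-0.3, 0.3, -2.9]
gripper_width: 0.198
```

>>> move_arm --steps '[0,0,0.04,0,10,0,0,0.04,0,10,0,0,0.03,0,10,0,0,0.03,0,10,0,0,0,0,10,0,0,0,0,10,0,0,0,0,10,0,0,0,0,10]'

```text
t: 19.12
position: [0.5125, 0.2952, 0.1503]
orientation: [-2.424, 1.998, -0.0]
wrist_force: [-0.6, 0.3, -2.1]
gripper_width: 0.2
```

>>> move_arm --steps '[0,0,0.04,0,10,0,0,0.03,0,10,0,0,0.03,0,10,0,0,0.02,0,10,0,0,0,0,10,0,0,0,0,10,0,0,0,0,10,0,0,0,0,10]'

```text
t: 19.78
position: [0.5126, 0.2952, 0.1478]
orientation: [-2.424, 1.998, -0.001]
wrist_force: [-2.7, -0.7, 5.5]
gripper_width: 0.201
```

Contact with the rim at the expected height, so I'll release and rise.

>>> move_arm --steps '[0,0,0,0,25,0,0,0,0,35,0,0,0,0,45,0,0,0,0,60,0,0,0,0,60,0,0,0,0,60,0,0,0,0,60,0,0,0,0,60]'

```text
t: 20.45
position: [0.5125, 0.2952, 0.1465]
orientation: [2.424, -1.998, -0.0]
wrist_force: [0.5, 0.5, -0.3]
gripper_width: 0.666
```

>>> move_arm --steps '[0,0,-0.2,0,60,0,0,-0.5,0,60,0,0,-0.8,0,60,0,0,-0.9,0,60,0,0,-0.9,0,60,0,0,-0.6,0,60,0,0,-0.3,0,60,0,0,0,0,60]'

```text
t: 21.12
position: [0.5133, 0.2958, 0.2753]
orientation: [-2.42, 1.995, -0.002]
wrist_force: [-0.6, -0.2, 0.5]
gripper_width: 0.685
```

Run:
```python
from h import *
f=grab('top'); P=cloud(f); 
d=np.hypot(P[...,0]-.512,P[...,1]-.294)
q=P[(d<.2)&(P[...,2]>.1)&(P[...,2]<.125)]
print(len(q),np.median(q[:,2]),cv2.minAreaRect((q[:,:2]*1000).astype(np.float32)))
A=np.c_[q[:,:2],np.ones(len(q))];print(np.linalg.lstsq(A,q[:,2],rcond=None)[0])
g=grab('side'); w=grab('wrist'); print(manip.read_state()['wrist_force'],manip.read_state()['position'])
cv2.imwrite('pics/fin.png',np.hstack([cv2.resize(w['frame'],(400,300)),cv2.resize(g['frame'][84:228,130:322],(400,300))])[...,::-1])
```

```text
6257 0.11170892810691235 ((513.4212646484375, 294.8398132324219), (184.3343505859375, 264.7954406738281), 10.564778327941895)
[ 7.10230874e-04 -9.09476142e-05  1.11404146e-01]
[-0.34723882 -0.28858821 -0.69373317] [0.51178114 0.29477952 0.27091046]
```

View pics/fin.png

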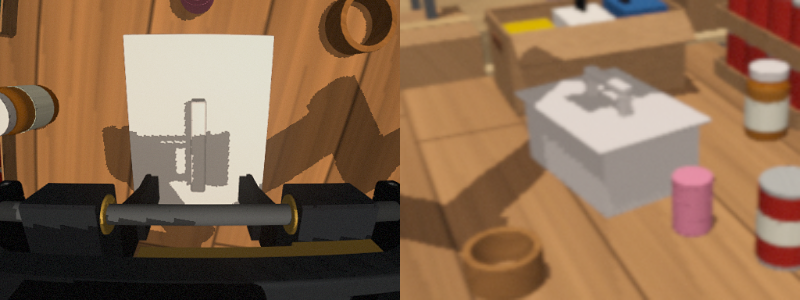

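The lid sits level and centred on the tub, with its plate top at 0.1117 m (0.111 expected when seated), and the gripper is clear of it. Handing in.

```bash
python3 -c "
from cell import manip
print(manip.sign_off())"
```

```text
the job is handed in; nothing more can be done
None
```

The small can is in the free end of the tub and the tub's own lid is seated on top, handle up. I handed the job in after about 21 s; the sign-off gives no verdict.

- **Can:** I set the red and white can down with light contact (about 7.5 N) and let go. The wrist camera then showed it upright at (0.520, 0.251), top at z 0.085. That was the last direct look, because the lid hides it now.
- **Lid:** I lowered it by its handle until it met the rim (about 5.5 N). The last check puts the plate top at 0.1117 m against 0.111 m expected when seated. It is centred within 2 mm of the tub, turned within 0.5° of it, and level.
- **Gripper:** it is open and clear above the handle.

No check failed or disagreed.

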